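Pack a sake set and a tea set of lacquerware

TASK

Pack two gift sets from the row of lacquerware. The long three-cell box gets the sake set: the black flask upright in the wide middle cell, with the small red sake cup and the small black sake cup in the end cells, either way round; the two-cell box gets the tea set: the red caddy in its wider cell and the tall red tea cup in the narrower one. Set every piece down upright on the floor of its cell without dropping it, and leave the black caddy, the bare-wood cup and the lacquer jar undisturbed.

Things in the scene. Friction and masses are not known exactly. Their poses are not given: they have to be found in the camera images.
- sake_box: Longer of two shallow open pale-wood box bases, fixed to the bench: 232 x 94 x 24 mm high, three cells in a row. Walls and dividers 5 mm thick, all 24 mm high; floor 5 mm thick. Origin: centre of underside; y along the length, z up. Middle cell 84 mm long, centred at y = 0; end cells 64 mm long, centred at y = +79 and -79 mm; all 84 mm wide in x, centred at x = 0.
- tea_box: Shorter of two shallow open pale-wood box bases, fixed to the bench: 177 x 94 x 24 mm high, two cells in a row. Walls and divider 5 mm thick, all 24 mm high; floor 5 mm thick. Origin: centre of underside; y along the length, z up. Wider cell 90 mm long, centred at y = -38.5 mm; narrower cell 72 mm long, centred at y = +47.5 mm; both 84 mm wide in x, centred at x = 0.
- flask: Glossy black lacquered sake flask, 128 mm high: round body 60 mm in diameter up to 62 mm, a shoulder narrowing from there to 90 mm, a straight neck 26 mm in diameter from 90 to 117 mm, and a lip 36 mm in diameter and 5 mm thick on top; a fine gold line round the body. Origin: centre of the underside, z up; round about z.
- sake_cup_red: Small open sake cup, glossy red lacquer on a black foot: 46 mm diameter, 52 mm high, upright straight wall 3.5 mm thick from 18 mm up to the rim, a narrower foot below. Origin: centre of the underside, z up; round about z.
- sake_cup_black: Small open sake cup, glossy black lacquer on a black foot: 46 mm diameter, 52 mm high, upright straight wall 3.5 mm thick from 18 mm up to the rim, a narrower foot below. Origin: centre of the underside, z up; round about z.
- caddy_red: Closed tea caddy with a gently domed lid, glossy red lacquer with a fine gold line: 64 mm diameter, 66 mm high, its side upright from 22 to 58 mm. It is handled as one piece; the lid does not come off. Origin: centre of the underside, z up; round about z.
- tea_cup_red: Tall open tea cup, glossy red lacquer on a black foot: 56 mm diameter, 80 mm high, upright straight wall 3.5 mm thick from 18 mm up to the rim, a narrower foot below. Origin: centre of the underside, z up; round about z.
- caddy_black: Closed tea caddy of the same shape and size as the red one (64 mm diameter, 66 mm high) but black with a fine gold line; not part of either set, stays in the stock row. Origin: centre of the underside, z up; round about z.
- tea_cup_bare: Tall open tea cup of the same shape and size as the red one (56 mm diameter, 80 mm high) but of bare pale wood, not yet lacquered; stays in the stock row. Origin: centre of the underside, z up; round about z.
- lacquer_jar: Amber glass jar of lacquer with a paper label and a black lid, 68 mm diameter, 91 mm high, standing beyond the boxes; stays where it is. Origin: centre of the underside, z up; round about z.

How it is judged:
By the outcome, as a careful person would: the job done as asked, in the order asked, and still so for the second after the job is handed in, with the robot touching nothing.
It also fails if it takes over 112 s, if anything falls off the work surface, if the arm or the gripper's body presses on something with over 40 N, if the wrist force passes 120 N, or if a joint passes its speed limit or range.

ROBOT

A 6-joint arm with a two-finger parallel gripper is mounted at the origin on the work surface. World frame = base frame: x ahead of the robot, y to its left, z up, the work surface at z = 0. Lengths are in m, angles in rad, forces in N, time in s.
With the tool pointing down it reaches from about 0.325 to 0.9 m from the base axis. Payload 6.1 kg.
Tool frame: the origin (TCP) lies midway between the tips of the shut fingers; the grasp point (between the pads) lies behind it (pinch_z is the z of the grasp point in the tool frame, in m); z points along the fingers, x is the direction in which the jaws open and shut, and the axes are right-handed (so a half turn about z gives the same grasp; the last joint's range is limited). The gripper opens to 87 mm and grips with 3 to 60 N. Pads are 19 mm wide; open, the fingers measure 117 mm over their backs; the gripper's body (75 mm by 190 mm) begins 51 mm behind the grasp point.
Start: joints at [1.114, 0.22, 1.526, -0, 1.395, -0.126], TCP at [0.203, 0.591, 0.223] pointing down, gripper open.
Joint ranges: [-2.98, 2.98], [-0.91, 2.08], [0.09, 2.57], [-1.24, 4.39], [0.2, 2.65], [-2.68, 2.68]. Speed limits (rad/s): [2.57, 2.57, 3.01, 3.14, 3.14, 3.14].

INTERFACE

Orientations are given as a unit quaternion [x, y, z, w].
In Python, from rig import state, capture, sign_off, pinch_z gives the robot as it stands. The module is installed in compiled form; this text tells all that it offers.
- The arm moves only by the shell command python3 -m handwheel 'ROWS' [FORCE]. ROWS is JSON, a list of rows, each a list of 7 numbers: the shift along the world's x, y, z in mm, then the turn, a rotation vector about the world's x, y, z in rad, then the opening, from 0 (shut) to 1 (fully open). A call has exactly 10 rows; each row is the pose to reach, as a shift and turn from the pose commanded when the call began; what a row does not reach only later rows make up. A row lasts 1/12 s, in which the tool goes at most 41.7 mm and 7.16 degrees, less where a joint would pass 70% of its speed; a pose out of reach is approached as far as the arm can. A call with a gripper value outside its range is refused whole. The fingers move at their own pace and stop on an object; FORCE is the grip in N (left out, the last holds). Time passes only in rows, so rows that repeat a pose let the fingers close, or fill a call up. It gives the time, the measured TCP pose, the force and the opening at its end, in the units of the state.
- state(): the state, without advancing time (a new reading comes with each control period).
- capture(name): name is "scene" or "top" or "wrist"; returns a dict with "frame" (384x512x3 uint8, red, green, blue), "depth" (384x512 float32, m along the optical axis (not along the pixel's ray), 0 where there is no reading), "camera_matrix" (3x3 intrinsics, pixels), "eye" and "rotation" of the camera in the world; the wrist camera has in their place "hand_eye" (4x4, takes a point from camera to tool coordinates, whose origin is the TCP and whose axes are the tool frame's). Camera axes: x right, y down, z forward; pixel columns grow to the right and rows downward; lengths in m; the calibration is good to about 2 mm. The wrist camera is an equidistant fisheye: a pixel r from the principal point sees the ray r / f radians off the axis. A picture is of the moment at which its call begins: read the wrist's pose just before it.
- sign_off(): hands the job in, once; it reports no verdict.
The state is a dict: "time_s": time; "joint_pos": joint angles; "dq": joint speeds; "joint_torque": joint torques, N m; "position": TCP position; "tcp_rot": TCP orientation; "contact_force": force on the tool from outside, world axes, zero at the start; "ft_torque": the same for the moment, N m; "opening": finger opening in m.
Only numpy, scipy, OpenCV 4.12 (cv2) and the standard library are available. Lean on these libraries where they do the work, as an engineer would, in place of code of your own. Each camera call takes 0.05 s, during which the arm holds its last target. There are 200 camera calls.

## Working session

There is one attempt and no reset: what is moved stays moved. The work goes in short steps, Python scripts to look and compute and a shell command to move; the robot and the scene stay as the last step left them, time stands still between calls to the robot, and variables do not carry over. Pictures are saved under pics/ and viewed, about 12 in all and at most 16, crops included, and the job is handed in when it is done.

```bash
mkdir -p pics; cat > look.py <<'E'
import sys,cv2,numpy as np
from rig import state,capture,pinch_z
def save(n,f):
    s=state(); c=capture(n); c['s']=s; np.save(f'pics/{f}.npy',c,allow_pickle=True)
    cv2.imwrite(f'pics/{f}.png',c['frame'][:,:,::-1]); return c
E
python3 - <<'E'
from look import *
print(pinch_z,state())
for n in('scene','top'):
    c=save(n,n+'0'); print(n,c['camera_matrix'].tolist(),c['eye'],np.array(c['rotation']).tolist(),(c['depth']>0).mean())
a=cv2.imread('pics/scene0.png')
E
```

```text
-0.0187 {'time_s': 0.0, 'joint_pos': array([ 1.11388093e+00,  2.21233135e-01,  1.52762008e+00, -2.58465156e-05,
        1.39467436e+00, -1.26119558e-01]), 'dq': array([ 3.60047518e-04,  8.18746761e-04, -6.08743171e-04, -3.24964065e-05,
       -9.80102928e-04, -9.73265398e-04]), 'joint_torque': array([ 8.91179989e-04, -4.94596052e+01, -3.87390125e+01,  7.01101008e-02,
        5.66550682e-02, -1.47804481e-04]), 'position': array([0.2027457 , 0.59054727, 0.22142816]), 'tcp_rot': array([ 8.13876611e-01,  5.81036940e-01, -8.45818487e-04,  4.69822158e-04]), 'contact_force': array([ 0.21129941, -0.31716372, -0.24282207]), 'ft_torque': array([0.01265686, 0.00863943, 0.06015379]), 'opening': 0.0867122177775509}
scene [[390.78272186031944, 0.0, 253.10145814060667], [0.0, 390.78272186031944, 192.92376029851297], [0.0, 0.0, 1.0]] [0.91242885 0.36157489 0.81466461] [0.35818351833199225, 0.8934790240135919, -0.2537850273803167, -0.09483122228784388] 0.9959971110026041
top [[442.77539572183326, 0.0, 248.91433366686476], [0.0, 442.77539572183326, 186.95013657432239], [0.0, 0.0, 1.0]] [ 0.40997429 -0.01613413  1.22028369] [-0.6959744393177214, 0.7130817340854292, -0.054242702481477646, 0.06474372214822352] 0.9960123697916666
```

View pics/top0.png

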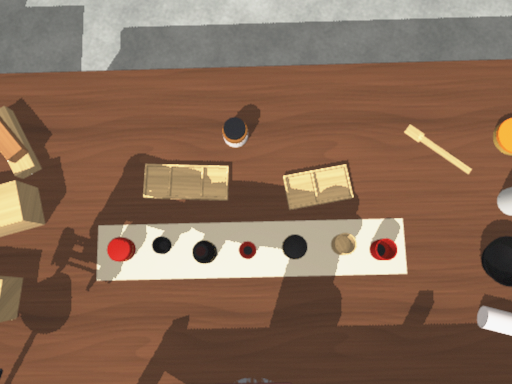

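View pics/scene0.png

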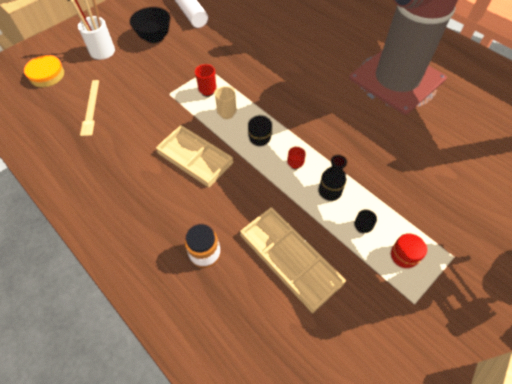

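The top view, left to right, shows the red caddy (120,249), black sake cup (162,244), flask (204,252), red sake cup (248,250), black caddy (295,246), bare cup (344,244) and red tea cup (384,250). The sake box is at (187,181), the tea box at (319,186) and the jar at (235,130). The scene view agrees. Next I'll compute positions from depth.

```bash
cat >> look.py <<'E'
from scipy.spatial.transform import Rotation as R
from scipy.optimize import least_squares
def cloud(c):
    K=np.array(c['camera_matrix']);v,u=np.mgrid[:384,:512];d=c['depth']
    p=np.stack([(u-K[0,2])/K[0,0]*d,(v-K[1,2])/K[1,1]*d,d],-1)
    return p@R.from_quat(c['rotation']).as_matrix().T+c['eye']
def circ(p):
    r=least_squares(lambda q:np.hypot(p[:,0]-q[0],p[:,1]-q[1])-q[2],[*p[:,:2].mean(0),.03],loss='soft_l1',f_scale=.002).x
    return np.round(r*1000,1)
E
python3 - <<'E'
from look import *
T=np.load('pics/top0.npy',allow_pickle=True).item();S=np.load('pics/scene0.npy',allow_pickle=True).item()
P=cloud(T);Q=cloud(S)
print('table z',np.median(P[290:310,100:300,2]),np.median(P[270:276,150:380,2]),'scene',np.median(Q[300:370,200:300,2]), 'noise',P[290:310,200:250,2].std())
objs={'caddy_red':(120,249,.066),'cup_black':(162,244,.052),'flask':(204,252,.128),'cup_red':(248,250,.052),'caddy_black':(295,246,.066),'bare':(344,244,.08),'tea_red':(384,250,.08),'jar':(235,130,.091)}
for n,(u,v,h) in objs.items():
    w=P[v-22:v+23,u-22:u+23].reshape(-1,3); c0=np.median(w[w[:,2]>.03],0)[:2]
    t=w[(w[:,2]>h-.010)&(np.hypot(*(w[:,:2]-c0).T)<.05)]
    import cv2
    (cx,cy),r=cv2.minEnclosingCircle((t[:,:2]*1000).astype(np.float32))
    q=Q.reshape(-1,3);q=q[(np.hypot(*(q[:,:2]-c0).T)<.05)]
    side=q[(q[:,2]>.023)&(q[:,2]<min(h-.008,.058))]
    tt=q[q[:,2]>h-.010];(sx,sy),sr=cv2.minEnclosingCircle((tt[:,:2]*1000).astype(np.float32))
    print(n,'top',np.round([cx,cy,r],1),'mid',np.round(t[:,:2].mean(0)*1000,1),'zmax',w[:,2].max().round(3),'scene side',circ(side),len(side),'scene top',np.round([sx,sy,sr],1))
for n,(u,v) in {'sake':(187,181),'tea':(319,186)}.items():
    for nm,X in(('top',P),('scene',Q)):
        c0=P[v,u,:2]; x=X.reshape(-1,3); x=x[(np.abs(x[:,:2]-c0)<[.075,.14]).all(1)&(x[:,2]>.017)&(x[:,2]<.032)]
        r=cv2.minAreaRect((x[:,:2]*1000).astype(np.float32)); print(n,nm,np.round(r[0],1),np.round(r[1],1),round(r[2],2))
for f in ['top0']:
    a=cv2.imread(f'pics/{f}.png')[150:225,130:365]; cv2.imwrite('pics/boxes.png',cv2.resize(a,None,fx=3.4,fy=3.4,interpolation=2))
E
```

```text
table z 5.414677975768001e-05 0.0005445654663546184 scene 0.0008042832886925311 noise 0.09427019935156544
caddy_red top [453.4 343.5  32. ] mid [453.5 342.3] zmax 1.22 scene side [452.  342.6  31.8] 252 scene top [452.6 342.9  32.8]
cup_black top [463.  236.6  23.2] mid [463.3 236.3] zmax 1.22 scene side [462.6 236.1  21.2] 181 scene top [461.7 235.2  23.7]
flask top [441.5 121.9  18. ] mid [441.5 121.7] zmax 1.22 scene side [439.9 120.6  29.7] 203 scene top [441.4 120.   18.8]
cup_red top [435.8   3.2  32.2] mid [442.6   7. ] zmax 1.22 scene side [443.8   8.3  21.1] 168 scene top [444.5   7.4  24.2]
caddy_black top [ 449.8 -115.1   31.7] mid [ 449.3 -114.9] zmax 1.22 scene side [ 447.8 -116.3   31.4] 218 scene top [ 448.9 -115.    31.5]
bare top [ 453.6 -242.2   27.9] mid [ 453.8 -242.4] zmax 1.22 scene side [ 452.4 -243.    26.2] 264 scene top [ 451.5 -244.4   30.1]
tea_red top [ 436.9 -344.6   28.1] mid [ 436.2 -344.5] zmax 1.22 scene side [ 435.6 -345.3   26.4] 252 scene top [ 434.  -345.3   29.7]
jar top [764.4  35.3  30.1] mid [763.3  35.2] zmax 1.22 scene side [763.2  33.9  34.2] 215 scene top [763.7  34.4  30.1]
sake top [636.1 174.9] [232.   95.1] 87.06
sake scene [634.9 173.5] [232.6  95.5] 86.87
tea top [ 613.  -187.6] [ 94.4 177.5] 9.15
tea scene [ 611.4 -189.1] [ 95.9 180.9] 9.09
```

View pics/boxes.png

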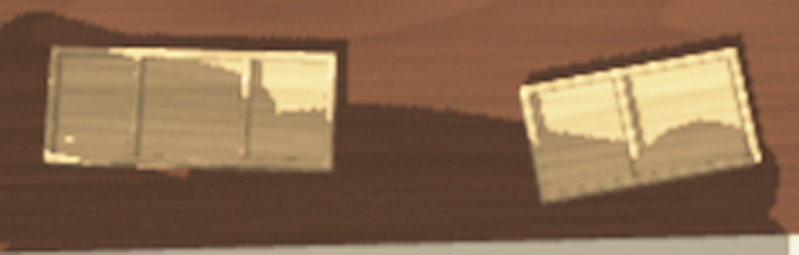

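The boxes read clearly. The tea box's narrower cell is on the left (+y), which matches its frame. Averaging both views in mm gives:
- **Sake box:** (635.5, 174.2), yaw −3.0°.
- **Tea box:** (612.2, −188.3), yaw +9.1°.

I'll start with the black sake cup and set the jaw along x at −3°.

```bash
python3 -m handwheel '[[260,-355,0,0,0,-1.292,1],[260,-355,0,0,0,-1.292,1],[260,-355,0,0,0,-1.292,1],[260,-355,0,0,0,-1.292,1],[260,-355,0,0,0,-1.292,1],[260,-355,0,0,0,-1.292,1],[260,-355,0,0,0,-1.292,1],[260,-355,0,0,0,-1.292,1],[260,-355,0,0,0,-1.292,1],[260,-355,0,0,0,-1.292,1]]' 15
python3 - <<'E'
from look import *
s=state();print(s['position'],R.from_quat(s['tcp_rot']).as_matrix()[:,0],s['joint_pos'])
c=save('scene','s1')
E
```

```text
time_s: 0.93
position: [0.4497, 0.2531, 0.2223]
tcp_rot: [1.0, -0.008, -0.0, 0.0]
contact_force: [0.7, -0.0, 0.3]
opening: 0.0869
[0.44973953 0.25305893 0.22231719] [ 9.99871360e-01 -1.60375445e-02 -2.44964537e-04] [ 3.59582647e-01 -4.15823306e-02  1.80706036e+00  5.43398563e-05
  1.37635692e+00  3.75610369e-01]
```

View pics/s1.png

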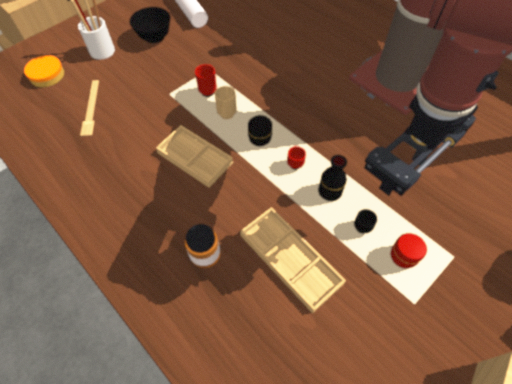

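The gripper is high over the row at (395,170) and nothing has moved. Now I'll come down above the black cup and check the settled pose.

```bash
python3 -m handwheel '[[6,-8,-30,0,0,-0.02,1],[12,-17,-65,0,0,-0.04,1],[12,-17,-100,0,0,-0.04,1],[12,-17,-125,0,0,-0.04,1],[12,-17,-135,0,0,-0.04,1],[12,-17,-135,0,0,-0.04,1],[12,-17,-135,0,0,-0.04,1],[12,-17,-135,0,0,-0.04,1],[12,-17,-135,0,0,-0.04,1],[12,-17,-135,0,0,-0.04,1]]'
python3 - <<'E'
from look import *
s=state();print(s['position'],R.from_quat(s['tcp_rot']).as_matrix()[:,0])
c=save('wrist','w1');print(c['camera_matrix'],c['hand_eye'])
E
```

```text
time_s: 1.82
position: [0.4625, 0.2386, 0.0895]
tcp_rot: [1.0, -0.025, 0.002, -0.001]
contact_force: [0.4, -0.3, 0.2]
opening: 0.0871
[0.46254207 0.23861424 0.08952648] [ 0.99876687 -0.04953628  0.0033008 ]
[[297.31863964   0.         255.62106179]
 [  0.         297.31863964 198.11024931]
 [  0.           0.           1.        ]] [[ 9.99999941e-01  3.41542100e-04 -1.88266366e-05 -3.37518054e-04]
 [-3.21553234e-04  9.57393265e-01  2.88787175e-01 -7.95525816e-02]
 [ 1.16657473e-04 -2.88787152e-01  9.57393319e-01 -1.62347201e-01]
 [ 0.00000000e+00  0.00000000e+00  0.00000000e+00  1.00000000e+00]]
```

View pics/w1.png

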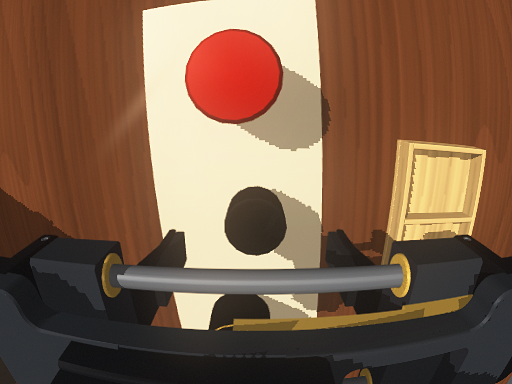

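The wrist view has the black cup centred between the open fingers, at about (255,215) with the fingers at 175 and 335. The red caddy is clear at (234,76). Next: descend, grip and lift.

```bash
python3 -m handwheel '[[0,-2,-15,0,0,0,1],[0,-2,-35,0,0,0,1],[0,-2,-52,0,0,0,1],[0,-2,-62,0,0,0,1],[0,-2,-64,0,0,0,1],[0,-2,-64,0,0,0,1],[0,-2,-64,0,0,0,1],[0,-2,-64,0,0,0,0],[0,-2,-64,0,0,0,0],[0,-2,-64,0,0,0,0]]' 15
python3 -m handwheel '[[0,0,0,0,0,0,0],[0,0,0,0,0,0,0],[0,0,0,0,0,0,0],[0,0,0,0,0,0,0],[0,0,0,0,0,0,0],[0,0,2,0,0,0,0],[0,0,8,0,0,0,0],[0,0,18,0,0,0,0],[0,0,30,0,0,0,0],[0,0,40,0,0,0,0]]'
```

```text
time_s: 2.7
position: [0.4619, 0.2362, 0.0244]
tcp_rot: [1.0, -0.025, 0.001, -0.0]
contact_force: [-0.9, 0.7, 0.3]
opening: 0.0739
time_s: 3.53
position: [0.4618, 0.2361, 0.0654]
tcp_rot: [1.0, -0.025, 0.001, -0.0]
contact_force: [0.4, 0.6, -0.4]
opening: 0.0459
```

The cup is gripped (opening 45.9 mm). Carry it to the +y end cell at (639.7, 253.1).

```bash
python3 -m handwheel '[[10,1,12,0,0,0,0],[30,3,20,0,0,0,0],[55,5,20,0,0,0,0],[80,8,20,0,0,0,0],[105,10,20,0,0,0,0],[130,13,20,0,0,0,0],[155,15,20,0,0,0,0],[170,16,20,0,0,0,0],[177,17,20,0,0,0,0],[178,17,20,0,0,0,0]]'
python3 -m handwheel '[[0,0,0,0,0,0,0],[0,0,-5,0,0,0,0],[0,0,-15,0,0,0,0],[0,0,-25,0,0,0,0],[0,0,-35,0,0,0,0],[0,0,-42,0,0,0,0],[0,0,-46,0,0,0,0],[0,0,-48,0,0,0,0],[0,0,-48,0,0,0,0],[0,0,-48,0,0,0,0]]'
python3 - <<'E'
from look import *
s=state();print(s['position'])
c=save('wrist','w2')
E
```

```text
time_s: 4.37
position: [0.6405, 0.253, 0.0846]
tcp_rot: [1.0, -0.025, 0.001, -0.0]
contact_force: [-1.2, 0.6, -0.2]
opening: 0.0463
time_s: 5.2
position: [0.6394, 0.253, 0.0357]
tcp_rot: [1.0, -0.025, 0.0, -0.0]
contact_force: [0.1, -0.0, -0.1]
opening: 0.0461
[0.63941784 0.25300613 0.03568141]
```

View pics/w2.png

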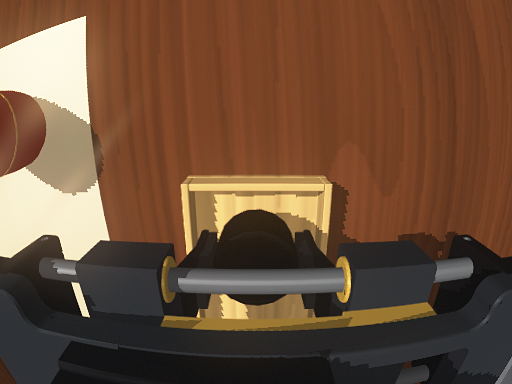

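The cup at (257,255) sits centred across the end cell (columns 182–332) and clear of its end wall. Now the slow lowering.

```bash
python3 -m handwheel '[[0,0,-1,0,0,0,0],[0,0,-2,0,0,0,0],[0,0,-3,0,0,0,0],[0,0,-4,0,0,0,0],[0,0,-5,0,0,0,0],[0,0,-5.5,0,0,0,0],[0,0,-6,0,0,0,0],[0,0,-6,0,0,0,0],[0,0,-6,0,0,0,0],[0,0,-6,0,0,0,0]]'
```

```text
time_s: 6.08
position: [0.6392, 0.253, 0.0296]
tcp_rot: [1.0, -0.025, 0.0, -0.0]
contact_force: [-0.9, -0.5, -0.1]
opening: 0.0465
```

```bash
python3 -m handwheel '[[0,0,-0.2,0,0,0,0],[0,0,-0.4,0,0,0,0],[0,0,-0.6,0,0,0,0],[0,0,-0.8,0,0,0,0],[0,0,-0.8,0,0,0,0],[0,0,-0.8,0,0,0,0],[0,0,-0.8,0,0,0,0],[0,0,-0.8,0,0,0,0],[0,0,-0.8,0,0,0,0],[0,0,-0.8,0,0,0,0]]'
```

```text
time_s: 6.92
position: [0.6392, 0.253, 0.0288]
tcp_rot: [1.0, -0.025, 0.0, -0.0]
contact_force: [-0.4, 0.2, -1.0]
opening: 0.0461
```

```bash
python3 -m handwheel '[[0,0,-0.2,0,0,0,0],[0,0,-0.4,0,0,0,0],[0,0,-0.6,0,0,0,0],[0,0,-0.8,0,0,0,0],[0,0,-1,0,0,0,0],[0,0,-1,0,0,0,0],[0,0,-1,0,0,0,0],[0,0,-1,0,0,0,0],[0,0,-1,0,0,0,0],[0,0,-1,0,0,0,0]]'
```

```text
time_s: 7.75
position: [0.6393, 0.253, 0.0286]
tcp_rot: [1.0, -0.025, 0.0, -0.0]
contact_force: [-2.9, -0.2, 6.2]
opening: 0.0459
```

Contact at 28.6 mm with 6 N. Release, rise, and go to above the red sake cup.

```bash
python3 -m handwheel '[[0,0,0.5,0,0,0,0.6],[0,0,0.5,0,0,0,0.8],[0,0,0.5,0,0,0,0.8],[0,0,0.5,0,0,0,0.8],[0,0,0.5,0,0,0,0.8],[0,0,10,0,0,0,0.8],[0,0,30,0,0,0,0.9],[0,0,60,0,0,0,1],[0,0,95,0,0,0,1],[0,0,130,0,0,0,1]]'
python3 -m handwheel '[[-15,-18,5,0,0,0,1],[-40,-50,5,0,0,0,1],[-65,-82,5,0,0,0,1],[-90,-114,5,0,0,0,1],[-115,-145,5,0,0,0,1],[-140,-176,5,0,0,0,1],[-165,-207,5,0,0,0,1],[-185,-233,0,0,0,0,1],[-195,-245,-10,0,0,0,1],[-195,-245,-30,0,0,0,1]]'
python3 - <<'E'
from look import *
T=save('top','top2');P=cloud(T).reshape(-1,3)
t=P[(np.hypot(P[:,0]-.6397,P[:,1]-.2531)<.04)&(P[:,2]>.047)&(P[:,2]<.07)]
(cx,cy),r=cv2.minEnclosingCircle((t[:,:2]*1000).astype(np.float32));print(cx,cy,r,len(t),t[:,2].min(),t[:,2].max())
E
```

```text
time_s: 8.58
position: [0.6386, 0.2528, 0.159]
tcp_rot: [1.0, -0.025, -0.001, 0.0]
contact_force: [0.8, 0.6, -0.3]
opening: 0.0846
time_s: 9.42
position: [0.4445, 0.0055, 0.1303]
tcp_rot: [1.0, -0.026, 0.003, 0.001]
contact_force: [-0.1, -0.6, 0.5]
opening: 0.0874
639.5654296875 253.5673828125 23.0104923248291 95 0.04726970468972702 0.06100453779483073
```

The black cup stands at (639.6, 253.6) with its rim at 57 mm, as expected. Next, the red sake cup.

```bash
python3 -m handwheel '[[0,0,-15,0,0,0,1],[0,0,-35,0,0,0,1],[0,0,-60,0,0,0,1],[0,0,-80,0,0,0,1],[0,0,-95,0,0,0,1],[0,0,-102,0,0,0,1],[0,0,-104,0,0,0,1],[0,0,-104,0,0,0,1],[0,0,-104,0,0,0,0],[0,0,-104,0,0,0,0]]' 15
python3 -m handwheel '[[0,0,0,0,0,0,0],[0,0,0,0,0,0,0],[0,0,0,0,0,0,0],[0,0,0,0,0,0,0],[0,0,0,0,0,0,0],[0,0,0,0,0,0,0],[0,0,5,0,0,0,0],[0,0,15,0,0,0,0],[0,0,30,0,0,0,0],[0,0,40,0,0,0,0]]'
```

```text
time_s: 10.3
position: [0.4454, 0.0078, 0.025]
tcp_rot: [1.0, -0.025, 0.001, 0.0]
contact_force: [-0.1, 1.1, -0.3]
opening: 0.0797
time_s: 11.13
position: [0.4447, 0.0079, 0.0654]
tcp_rot: [1.0, -0.025, 0.001, 0.0]
contact_force: [0.7, 0.2, -0.5]
opening: 0.0462
```

```bash
python3 -m handwheel '[[10,4,12,0,0,0,0],[30,14,20,0,0,0,0],[55,26,20,0,0,0,0],[80,37,20,0,0,0,0],[105,49,20,0,0,0,0],[130,61,20,0,0,0,0],[155,73,20,0,0,0,0],[175,82,20,0,0,0,0],[185,87,20,0,0,0,0],[186.5,87.5,20,0,0,0,0]]'
python3 -m handwheel '[[0,0,0,0,0,0,0],[0,0,-5,0,0,0,0],[0,0,-15,0,0,0,0],[0,0,-25,0,0,0,0],[0,0,-35,0,0,0,0],[0,0,-43,0,0,0,0],[0,0,-48,0,0,0,0],[0,0,-51,0,0,0,0],[0,0,-52,0,0,0,0],[0,0,-52,0,0,0,0]]'
python3 - <<'E'
from look import *
s=state();print(s['position'])
c=save('wrist','w3')
E
```

```text
time_s: 11.97
position: [0.6328, 0.0964, 0.0847]
tcp_rot: [1.0, -0.025, 0.001, -0.0]
contact_force: [-1.0, -0.8, -0.5]
opening: 0.0464
time_s: 12.8
position: [0.6307, 0.0954, 0.0315]
tcp_rot: [1.0, -0.025, -0.0, -0.0]
contact_force: [-0.6, 0.5, 1.2]
opening: 0.0457
[0.63068422 0.0954348  0.03153067]
```

View pics/w3.png

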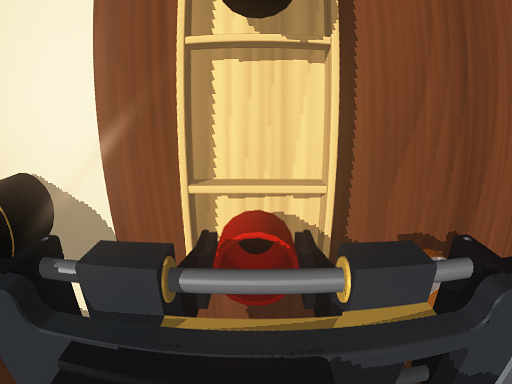

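The red cup at (256,257) is centred in the lower end cell and clear of the divider at row 188. Lower until it touches.

```bash
python3 -m handwheel '[[0,0,-0.4,0,0,0,0],[0,0,-0.8,0,0,0,0],[0,0,-1.2,0,0,0,0],[0,0,-1.6,0,0,0,0],[0,0,-2,0,0,0,0],[0,0,-2.4,0,0,0,0],[0,0,-2.6,0,0,0,0],[0,0,-2.6,0,0,0,0],[0,0,-2.6,0,0,0,0],[0,0,-2.6,0,0,0,0]]'
```

```text
time_s: 13.68
position: [0.6307, 0.0955, 0.0291]
tcp_rot: [1.0, -0.025, -0.0, -0.0]
contact_force: [-0.9, -0.2, -1.2]
opening: 0.0462
```

```bash
python3 -m handwheel '[[0,0,-0.2,0,0,0,0],[0,0,-0.4,0,0,0,0],[0,0,-0.6,0,0,0,0],[0,0,-0.8,0,0,0,0],[0,0,-0.8,0,0,0,0],[0,0,-0.8,0,0,0,0],[0,0,-0.8,0,0,0,0],[0,0,-0.8,0,0,0,0],[0,0,-0.8,0,0,0,0],[0,0,-0.8,0,0,0,0]]'
```

```text
time_s: 14.52
position: [0.6308, 0.0955, 0.0288]
tcp_rot: [1.0, -0.025, 0.0, -0.0]
contact_force: [-1.9, 0.5, 5.5]
opening: 0.0463
```

Contact. Release, rise, and go above the flask.

```bash
python3 -m handwheel '[[0,0,0.5,0,0,0,0.6],[0,0,0.5,0,0,0,0.8],[0,0,0.5,0,0,0,0.8],[0,0,0.5,0,0,0,0.8],[0,0,0.5,0,0,0,0.8],[0,0,10,0,0,0,0.8],[0,0,30,0,0,0,0.9],[0,0,65,0,0,0,1],[0,0,105,0,0,0,1],[0,0,145,0,0,0,1]]'
python3 -m handwheel '[[-15,2,5,0,0,0,1],[-40,6,5,0,0,0,1],[-70,9,5,0,0,0,1],[-100,13,5,0,0,0,1],[-130,17,5,0,0,0,1],[-160,21,5,0,0,0,1],[-180,24,5,0,0,0,1],[-190,25.5,5,0,0,0,1],[-190,25.5,5,0,0,0,1],[-190,25.5,5,0,0,0,1]]'
python3 - <<'E'
from look import *
s=state();print(s['position'])
c=save('wrist','w4')
E
```

```text
time_s: 15.35
position: [0.6299, 0.0954, 0.1748]
tcp_rot: [1.0, -0.025, -0.001, 0.0]
contact_force: [1.6, 0.8, -0.2]
opening: 0.0847
time_s: 16.18
position: [0.4416, 0.121, 0.1793]
tcp_rot: [1.0, -0.025, 0.001, -0.0]
contact_force: [-0.7, -1.4, 0.4]
opening: 0.0869
[0.44162088 0.1210074  0.17927704]
```

View pics/w4.png

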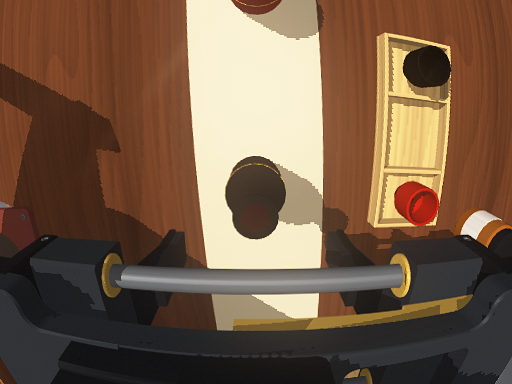

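The wrist view has the flask's lip at (257,219). Cast to the lip height, that is about 1 mm from the TCP axis, so it's centred. Both cups stand in the sake box. Descend onto the neck.

```bash
python3 -m handwheel '[[0,-1,-10,0,0,0,1],[0,-1,-25,0,0,0,1],[0,-1,-42,0,0,0,1],[0,-1,-60,0,0,0,0.9],[0,-1,-75,0,0,0,0.8],[0,-1,-84,0,0,0,0.75],[0,-1,-87,0,0,0,0.7],[0,-1,-87,0,0,0,0.7],[0,-1,-87,0,0,0,0.7],[0,-1,-87,0,0,0,0.6]]' 30
python3 -m handwheel '[[0,0,0,0,0,0,0],[0,0,0,0,0,0,0],[0,0,0,0,0,0,0],[0,0,0,0,0,0,0],[0,0,0,0,0,0,0],[0,0,0,0,0,0,0],[0,0,0,0,0,0,0],[0,0,0,0,0,0,0],[0,0,0,0,0,0,0],[0,0,0,0,0,0,0]]'
```

```text
time_s: 17.07
position: [0.4417, 0.12, 0.0923]
tcp_rot: [1.0, -0.025, 0.001, -0.0]
contact_force: [-0.1, 0.4, -0.3]
opening: 0.0595
time_s: 17.9
position: [0.4411, 0.12, 0.0916]
tcp_rot: [1.0, -0.025, 0.0, -0.0]
contact_force: [0.8, -0.4, 2.8]
opening: 0.0333
```

```bash
python3 -m handwheel '[[0,0,0,0,0,0,0],[0,0,0,0,0,0,0],[0,0,0,0,0,0,0],[0,0,0,0,0,0,0],[0,0,0.5,0,0,0,0],[0,0,1,0,0,0,0],[0,0,2,0,0,0,0],[0,0,4,0,0,0,0],[0,0,6,0,0,0,0],[0,0,8,0,0,0,0]]'
python3 - <<'E'
from look import *
c=save('scene','s5');s=c['s'];print(s['position'],s['opening'],s['contact_force'])
a=cv2.imread('pics/s5.png')[60:260,230:430];cv2.imwrite('pics/s5c.png',cv2.resize(a,None,fx=3,fy=3,interpolation=2))
E
```

```text
time_s: 18.73
position: [0.4403, 0.1199, 0.0992]
tcp_rot: [1.0, -0.025, -0.0, 0.0]
contact_force: [-0.1, -0.1, -1.2]
opening: 0.0334
[0.44028439 0.11993522 0.09918264] 0.0333765734144175 [-0.13108932 -0.12075617 -1.20593511]
```

View pics/s5c.png

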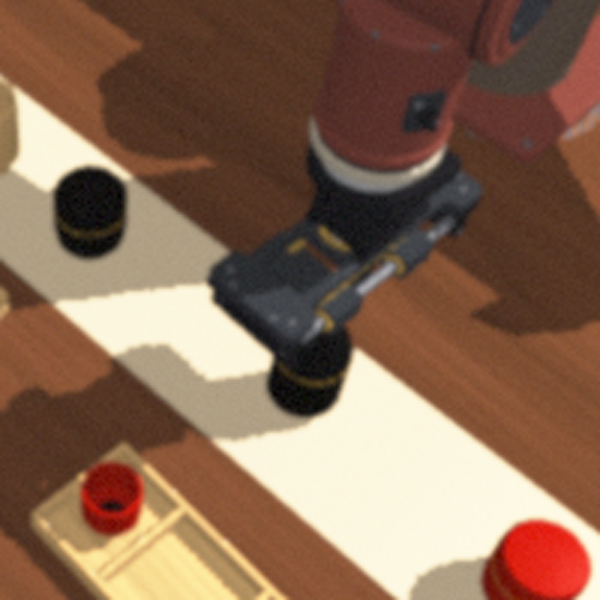

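The gripper holds the flask at its top. At 8 mm of lift I can't tell whether it has risen, so I'll lift more and measure the flask's height from depth.

```bash
python3 -m handwheel '[[0,0,5,0,0,0,0],[0,0,12,0,0,0,0],[0,0,20,0,0,0,0],[0,0,28,0,0,0,0],[0,0,36,0,0,0,0],[0,0,44,0,0,0,0],[0,0,49,0,0,0,0],[0,0,50,0,0,0,0],[0,0,50,0,0,0,0],[0,0,50,0,0,0,0]]'
python3 - <<'E'
from look import *
c=save('scene','s6');s=c['s'];print(s['position'],s['opening'],s['contact_force'])
q=cloud(c).reshape(-1,3);q=q[(np.hypot(q[:,0]-.4405,q[:,1]-.1205)<.045)&(q[:,2]>.012)&(q[:,2]<.149)]
for z in np.arange(.05,.145,.01):
    t=q[abs(q[:,2]-z)<.005]
    print(z.round(3),len(t),circ(t) if len(t)>8 else '')
print(q[:,2].min())
a=cv2.imread('pics/s6.png')[60:260,230:430];cv2.imwrite('pics/s6c.png',cv2.resize(a,None,fx=3,fy=3,interpolation=2))
E
```

```text
time_s: 19.62
position: [0.4405, 0.1199, 0.1491]
tcp_rot: [1.0, -0.025, -0.0, 0.0]
contact_force: [-0.6, -0.2, -1.2]
opening: 0.033
[0.44048129 0.11994279 0.14911784] 0.03302647177676697 [-0.62149134 -0.20418731 -1.18543151]
0.05 0 
0.06 6 
0.07 56 [438.7 120.3  29.8]
0.08 67 [438.8 120.4  29.9]
0.09 67 [439.4 120.5  29.4]
0.1 66 [438.7 120.2  30. ]
0.11 76 [439.  120.2  29.9]
0.12 92 [439.2 120.1  29.4]
0.13 94 [440.1 121.3  25.2]
0.14 108 [439.5 120.   20.8]
0.06326740039960221
```

View pics/s6c.png

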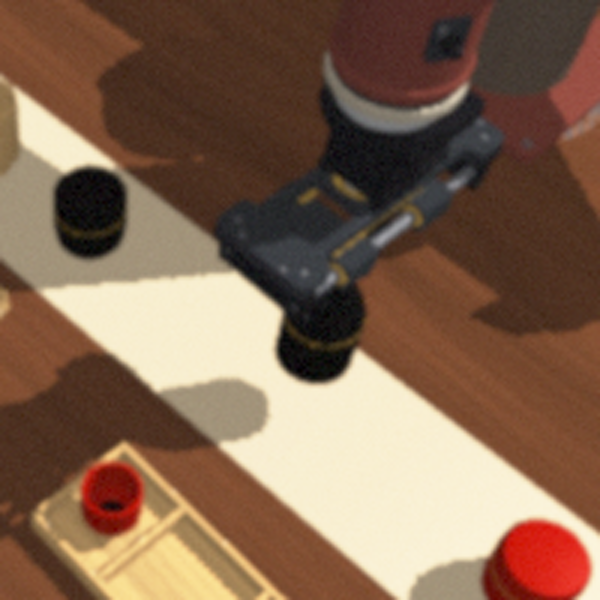

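The flask hangs upright at the lip (column centre constant with height) and its bottom is about 60 mm up. Carry it gently to the middle cell.

```bash
python3 -m handwheel '[[2,0.5,3,0,0,0,0],[7,2,8,0,0,0,0],[15,4,14,0,0,0,0],[26,7,18,0,0,0,0],[39,11,20,0,0,0,0],[54,15,20,0,0,0,0],[70,19,20,0,0,0,0],[86,24,20,0,0,0,0],[102,28,20,0,0,0,0],[118,33,20,0,0,0,0]]'
python3 -m handwheel '[[16,4,0,0,0,0,0],[31,8.5,0,0,0,0,0],[45,12.5,0,0,0,0,0],[57,16,0,0,0,0,0],[66,18.5,0,0,0,0,0],[72,20,0,0,0,0,0],[76,21,0,0,0,0,0],[77,21,0,0,0,0,0],[77,21,0,0,0,0,0],[77,21,0,0,0,0,0]]'
python3 -m handwheel '[[0,0,-3,0,0,0,0],[0,0,-9,0,0,0,0],[0,0,-17,0,0,0,0],[0,0,-26,0,0,0,0],[0,0,-35,0,0,0,0],[0,0,-44,0,0,0,0],[0,0,-50,0,0,0,0],[0,0,-54,0,0,0,0],[0,0,-56,0,0,0,0],[0,0,-56,0,0,0,0]]'
python3 - <<'E'
from look import *
c=save('scene','s7');s=c['s'];print(s['position'],s['opening'],s['contact_force'])
q=cloud(c).reshape(-1,3);q=q[(np.hypot(q[:,0]-.6355,q[:,1]-.1742)<.045)&(q[:,2]>.030)&(q[:,2]<.149)]
for z in np.arange(.04,.1,.01):
    t=q[abs(q[:,2]-z)<.005]
    print(z.round(3),len(t),circ(t) if len(t)>8 else '')
E
```

```text
time_s: 20.5
position: [0.5599, 0.1533, 0.1694]
tcp_rot: [1.0, -0.025, -0.0, 0.0]
contact_force: [-0.2, -0.3, -2.1]
opening: 0.0332
time_s: 21.33
position: [0.6353, 0.1739, 0.1692]
tcp_rot: [1.0, -0.025, -0.0, 0.0]
contact_force: [-0.3, 0.8, -1.4]
opening: 0.0331
time_s: 22.17
position: [0.6354, 0.1739, 0.1127]
tcp_rot: [1.0, -0.025, -0.0, 0.0]
contact_force: [-0.7, -0.9, -1.4]
opening: 0.033
[0.63542552 0.17391281 0.11266702] 0.03303985867836597 [-0.73368624 -0.93803249 -1.35360564]
0.04 40 [633.8 173.8  30.1]
0.05 48 [634.4 174.6  29.3]
0.06 42 [634.  174.   29.9]
0.07 46 [634.3 174.5  29.5]
0.08 46 [634.1 173.8  30.1]
0.09 103 [634.  172.9  28.6]
```

The flask is vertical and within 1 mm of the cell centre. Lower it.

```bash
python3 -m handwheel '[[0,0,-2,0,0,0,0],[0,0,-5,0,0,0,0],[0,0,-8,0,0,0,0],[0,0,-11,0,0,0,0],[0,0,-13,0,0,0,0],[0,0,-14,0,0,0,0],[0,0,-15,0,0,0,0],[0,0,-15.5,0,0,0,0],[0,0,-16,0,0,0,0],[0,0,-16,0,0,0,0]]'
python3 -m handwheel '[[0,0,-0.1,0,0,0,0],[0,0,-0.2,0,0,0,0],[0,0,-0.3,0,0,0,0],[0,0,-0.4,0,0,0,0],[0,0,-0.5,0,0,0,0],[0,0,-0.6,0,0,0,0],[0,0,-0.6,0,0,0,0],[0,0,-0.6,0,0,0,0],[0,0,-0.6,0,0,0,0],[0,0,-0.6,0,0,0,0]]'
```

```text
time_s: 23.05
position: [0.6357, 0.174, 0.0973]
tcp_rot: [1.0, -0.025, 0.0, -0.0]
contact_force: [-0.1, -0.5, -1.8]
opening: 0.033
time_s: 23.88
position: [0.6357, 0.1739, 0.0968]
tcp_rot: [1.0, -0.025, 0.0, -0.0]
contact_force: [-0.1, -0.9, -1.9]
opening: 0.0333
```

```bash
python3 -m handwheel '[[0,0,-0.1,0,0,0,0],[0,0,-0.2,0,0,0,0],[0,0,-0.3,0,0,0,0],[0,0,-0.4,0,0,0,0],[0,0,-0.5,0,0,0,0],[0,0,-0.6,0,0,0,0],[0,0,-0.7,0,0,0,0],[0,0,-0.8,0,0,0,0],[0,0,-0.8,0,0,0,0],[0,0,-0.8,0,0,0,0]]'
```

```text
time_s: 24.72
position: [0.6361, 0.174, 0.0967]
tcp_rot: [1.0, -0.025, 0.0, -0.0]
contact_force: [-1.2, -0.7, 6.4]
opening: 0.0328
```

Floor contact at 6 N. Release, rise and head to the red caddy.

```bash
python3 -m handwheel '[[0,0,0.4,0,0,0,0.5],[0,0,0.4,0,0,0,0.7],[0,0,0.4,0,0,0,0.8],[0,0,0.4,0,0,0,0.8],[0,0,0.4,0,0,0,0.8],[0,0,0.4,0,0,0,0.8],[0,0,8,0,0,0,0.8],[0,0,25,0,0,0,0.8],[0,0,50,0,0,0,0.9],[0,0,80,0,0,0,1]]'
python3 -m handwheel '[[-12,10,8,0,0,0,1],[-35,32,10,0,0,0,1],[-60,56,10,0,0,0,1],[-85,79,10,0,0,0,1],[-110,102,10,0,0,0,1],[-135,125,5,0,0,0,1],[-160,148,-10,0,0,0,1],[-177,163,-30,0,0,0,1],[-183.5,169,-50,0,0,0,1],[-183.5,169,-65,0,0,0,1]]'
python3 - <<'E'
from look import *
T=save('top','top8');S=save('scene','s8');s=S['s'];print(s['position'],s['opening'])
for n,c in(('top',T),('scene',S)):
  P=cloud(c).reshape(-1,3)
  for nm,xy,lo,hi in(('flask',(.6355,.1742),.118,.14),('body',(.6355,.1742),.04,.06),('cb',(.6397,.2531),.047,.07),('cr',(.6313,.0953),.047,.07)):
    t=P[(np.hypot(P[:,0]-xy[0],P[:,1]-xy[1])<.04)&(P[:,2]>lo)&(P[:,2]<hi)]
    if len(t)<8: continue
    (cx,cy),r=cv2.minEnclosingCircle((t[:,:2]*1000).astype(np.float32));print(n,nm,round(cx,1),round(cy,1),round(r,1),t[:,2].max().round(4),circ(t))
E
```

```text
time_s: 25.55
position: [0.6343, 0.1737, 0.1751]
tcp_rot: [1.0, -0.025, -0.002, 0.0]
contact_force: [-1.1, 0.3, 0.8]
opening: 0.0763
time_s: 26.38
position: [0.4498, 0.3446, 0.1102]
tcp_rot: [1.0, -0.023, -0.0, -0.0]
contact_force: [-0.3, 0.5, 1.1]
opening: 0.0867
[0.44895008 0.34279051 0.10706619] 0.08667724842604982
top flask 636.2 175.6 18.3 0.1378 [636.3 175.4  12.8]
top body 627.7 169.8 27.9 0.0587 [636.2 175.9  29.8]
top cb 640.4 253.2 24.0 0.062 [639.4 253.3  21.1]
top cr 631.3 95.8 23.0 0.0617 [630.5  95.6  21. ]
scene flask 634.8 174.2 18.6 0.1373 [635.5 175.   13. ]
scene body 639.4 176.8 29.4 0.06 [634.6 174.3  29.5]
scene cb 638.9 252.6 22.9 0.0602 [639.3 252.9  21. ]
scene cr 630.2 94.5 23.4 0.0612 [630.6  95.2  21.1]
```

All three pieces of the sake set stand where they should. Move down to just above the caddy and confirm the position.

```bash
python3 -m handwheel '[[0,0,-8,0,0,0,1],[0,0,-18,0,0,0,1],[0,0,-24,0,0,0,1],[0,0,-25,0,0,0,1],[0,0,-25,0,0,0,1],[0,0,-25,0,0,0,1],[0,0,-25,0,0,0,1],[0,0,-25,0,0,0,1],[0,0,-25,0,0,0,1],[0,0,-25,0,0,0,1]]' 25
```

```text
time_s: 27.32
position: [0.4523, 0.3431, 0.0862]
tcp_rot: [1.0, -0.025, 0.0, -0.0]
contact_force: [0.2, -0.2, -0.1]
opening: 0.0873
```

```bash
python3 -m handwheel '[[0,0,-8,0,0,0,1],[0,0,-20,0,0,0,1],[0,0,-35,0,0,0,1],[0,0,-49,0,0,0,1],[0,0,-58,0,0,0,1],[0,0,-61.5,0,0,0,1],[0,0,-61.5,0,0,0,1],[0,0,-61.5,0,0,0,0],[0,0,-61.5,0,0,0,0],[0,0,-61.5,0,0,0,0]]' 25
python3 -m handwheel '[[0,0,0,0,0,0,0],[0,0,0,0,0,0,0],[0,0,0,0,0,0,0],[0,0,0.5,0,0,0,0],[0,0,3,0,0,0,0],[0,0,10,0,0,0,0],[0,0,25,0,0,0,0],[0,0,45,0,0,0,0],[0,0,70,0,0,0,0],[0,0,95,0,0,0,0]]'
```

```text
time_s: 28.15
position: [0.4529, 0.3434, 0.0254]
tcp_rot: [1.0, -0.025, 0.001, -0.0]
contact_force: [-0.2, 0.4, 0.6]
opening: 0.0743
time_s: 28.98
position: [0.4515, 0.3426, 0.1202]
tcp_rot: [1.0, -0.025, -0.001, 0.0]
contact_force: [0.7, -0.1, -2.1]
opening: 0.0634
```

The caddy is gripped (63.4 mm). Carry it high across to the tea box's wider cell and turn the jaw to the box's +9.1° yaw.

```bash
python3 -m handwheel '[[2,-5,10,0,0,0,0],[6,-20,25,0,0,0.01,0],[12,-40,38,0,0,0.02,0],[19,-65,46,0,0,0.03,0],[27,-92,50,0,0,0.04,0],[35,-120,50,0,0,0.05,0],[43,-148,50,0,0,0.06,0],[51,-176,50,0,0,0.07,0],[59,-204,50,0,0,0.08,0],[67,-232,50,0,0,0.09,0]]'
python3 -m handwheel '[[8,-28,0,0,0,0.02,0],[16,-56,0,0,0,0.04,0],[24,-84,0,0,0,0.06,0],[32,-112,0,0,0,0.08,0],[40,-140,0,0,0,0.1,0],[48,-168,0,0,0,0.115,0],[56,-196,0,0,0,0.12,0],[64,-224,0,0,0,0.121,0],[72,-252,0,0,0,0.121,0],[80,-278,0,0,0,0.121,0]]'
python3 -m handwheel '[[8,-24,-3,0,0,0,0],[14,-42,-12,0,0,0,0],[18,-54,-25,0,0,0,0],[19,-59,-40,0,0,0,0],[19,-59,-57,0,0,0,0],[19,-59,-72,0,0,0,0],[19,-59,-83,0,0,0,0],[19,-59,-90,0,0,0,0],[19,-59,-92,0,0,0,0],[19,-59,-92,0,0,0,0]]'
python3 - <<'E'
from look import *
c=save('scene','s9');s=c['s'];print(s['position'],R.from_quat(s['tcp_rot']).as_euler('xyz',degrees=True),s['opening'],s['contact_force'])
a=cv2.imread('pics/s9.png')[70:270,120:320];cv2.imwrite('pics/s9c.png',cv2.resize(a,None,fx=3,fy=3,interpolation=2))
E
```

```text
time_s: 29.82
position: [0.519, 0.1092, 0.169]
tcp_rot: [1.0, 0.02, -0.0, 0.0]
contact_force: [0.8, 0.8, -1.2]
opening: 0.0632
time_s: 30.65
position: [0.5988, -0.169, 0.1688]
tcp_rot: [0.997, 0.08, -0.0, -0.0]
contact_force: [1.7, -0.1, -1.9]
opening: 0.0633
time_s: 31.48
position: [0.6178, -0.2256, 0.0768]
tcp_rot: [0.997, 0.081, -0.0, -0.0]
contact_force: [-0.6, 0.4, -0.8]
opening: 0.0636
[ 0.61782236 -0.2255528   0.07678656] [-1.79959719e+02  5.27909453e-02  9.24725711e+00] 0.06358011090685954 [-0.58546686  0.39618075 -0.84028871]
```

View pics/s9c.png

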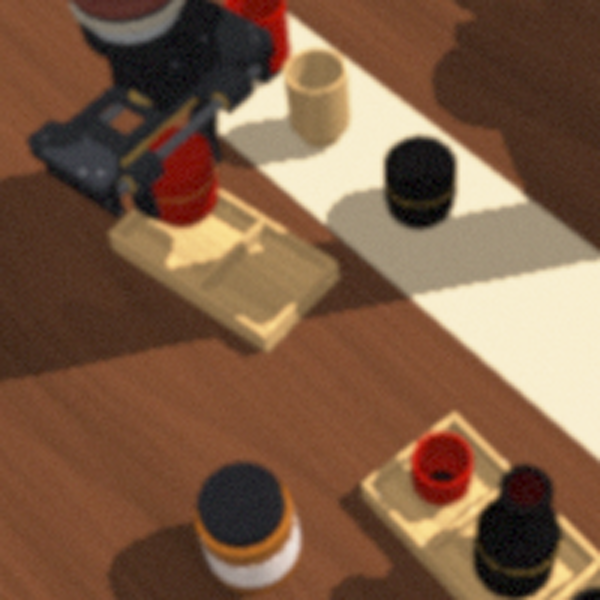

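The red caddy hangs over the wider (upper) cell at (185,180). The divider is at (245,250), and the stock pieces and jar are undisturbed. Lower it.

```bash
python3 -m handwheel '[[0,-0.5,-4,0,0,0,0],[0,-0.5,-11,0,0,0,0],[0,-0.5,-19,0,0,0,0],[0,-0.5,-27,0,0,0,0],[0,-0.5,-34,0,0,0,0],[0,-0.5,-39,0,0,0,0],[0,-0.5,-42.5,0,0,0,0],[0,-0.5,-44.5,0,0,0,0],[0,-0.5,-45.5,0,0,0,0],[0,-0.5,-46,0,0,0,0]]'
python3 -m handwheel '[[0,0,-0.2,0,0,0,0],[0,0,-0.4,0,0,0,0],[0,0,-0.6,0,0,0,0],[0,0,-0.8,0,0,0,0],[0,0,-1,0,0,0,0],[0,0,-1.2,0,0,0,0],[0,0,-1.2,0,0,0,0],[0,0,-1.2,0,0,0,0],[0,0,-1.2,0,0,0,0],[0,0,-1.2,0,0,0,0]]'
```

```text
time_s: 32.37
position: [0.6183, -0.2266, 0.0315]
tcp_rot: [0.997, 0.08, 0.0, 0.0]
contact_force: [0.1, 1.0, -1.5]
opening: 0.0636
time_s: 33.2
position: [0.6182, -0.2265, 0.0303]
tcp_rot: [0.997, 0.08, 0.0, -0.0]
contact_force: [0.1, -1.5, -0.9]
opening: 0.0636
```

```bash
python3 -m handwheel '[[0,0,-0.1,0,0,0,0],[0,0,-0.2,0,0,0,0],[0,0,-0.3,0,0,0,0],[0,0,-0.4,0,0,0,0],[0,0,-0.5,0,0,0,0],[0,0,-0.6,0,0,0,0],[0,0,-0.7,0,0,0,0],[0,0,-0.8,0,0,0,0],[0,0,-0.8,0,0,0,0],[0,0,-0.8,0,0,0,0]]'
```

```text
time_s: 34.03
position: [0.6182, -0.2266, 0.0302]
tcp_rot: [0.997, 0.08, -0.0, 0.0]
contact_force: [-3.2, 1.4, 5.6]
opening: 0.0635
```

Contact. Release, rise, and go to above the red tea cup.

```bash
python3 -m handwheel '[[0,0,0.4,0,0,0,0.9],[0,0,0.4,0,0,0,1],[0,0,0.4,0,0,0,1],[0,0,0.4,0,0,0,1],[0,0,0.4,0,0,0,1],[0,0,0.4,0,0,0,1],[0,0,8,0,0,0,1],[0,0,28,0,0,0,1],[0,0,58,0,0,0,1],[0,0,92,0,0,0,1]]'
python3 -m handwheel '[[-10,-6,15,0,0,0,1],[-32,-21,15,0,0,0,1],[-57,-37,15,0,0,0,1],[-82,-53,15,0,0,0,1],[-107,-70,15,0,0,0,1],[-132,-86,15,0,0,0,1],[-157,-102,10,0,0,0,1],[-174,-113,5,0,0,0,1],[-182,-118.5,0,0,0,0,1],[-182,-118.5,0,0,0,0,1]]'
python3 -m handwheel '[[0,0,-5,0,0,0,1],[0,0,-15,0,0,0,1],[0,0,-20,0,0,0,1],[0,0,-20,0,0,0,1],[0,0,-20,0,0,0,1],[0,0,-20,0,0,0,1],[0,0,-20,0,0,0,1],[0,0,-20,0,0,0,1],[0,0,-20,0,0,0,1],[0,0,-20,0,0,0,1]]' 15
python3 - <<'E'
from look import *
T=save('top','top10');c=save('wrist','w10');print(c['s']['position'])
P=cloud(T).reshape(-1,3)
t=P[(np.hypot(P[:,0]-.6183,P[:,1]+.2263)<.05)&(P[:,2]>.05)&(P[:,2]<.09)]
(cx,cy),r=cv2.minEnclosingCircle((t[:,:2]*1000).astype(np.float32));print(cx,cy,r,t[:,2].max())
E
```

```text
time_s: 34.87
position: [0.6167, -0.2258, 0.1208]
tcp_rot: [0.997, 0.08, -0.002, -0.001]
contact_force: [-0.3, -0.4, 0.0]
opening: 0.0872
time_s: 35.7
position: [0.4345, -0.3457, 0.1208]
tcp_rot: [0.997, 0.079, -0.0, -0.0]
contact_force: [-0.4, 0.0, 0.4]
opening: 0.0872
time_s: 36.53
position: [0.4363, -0.3451, 0.1017]
tcp_rot: [0.997, 0.08, 0.0, 0.0]
contact_force: [-0.4, -0.1, 0.1]
opening: 0.0872
[ 0.43628262 -0.34515808  0.10165901]
618.0150146484375 -225.04322814941406 31.983531951904297 0.07533254952172297
```

View pics/w10.png

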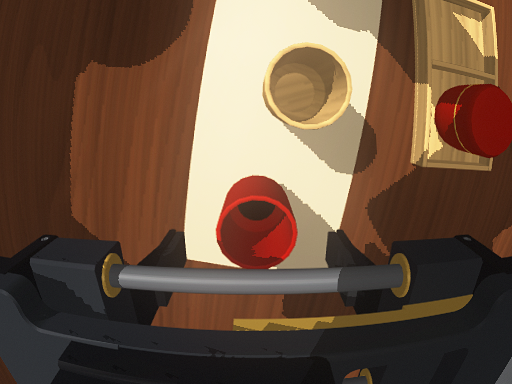

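The tea cup rim at (257,232) is centred between the fingers. The caddy stands in its cell, measured at (618, −225). Grip and lift.

```bash
python3 -m handwheel '[[0,0,-8,0,0,0,1],[0,0,-20,0,0,0,1],[0,0,-37,0,0,0,1],[0,0,-53,0,0,0,1],[0,0,-65,0,0,0,1],[0,0,-70.5,0,0,0,1],[0,0,-71.5,0,0,0,1],[0,0,-71.5,0,0,0,0.9],[0,0,-71.5,0,0,0,0],[0,0,-71.5,0,0,0,0]]' 18
python3 -m handwheel '[[0,0,0,0,0,0,0],[0,0,0,0,0,0,0],[0,0,0,0,0,0,0],[0,0,0,0,0,0,0],[0,0,0,0,0,0,0],[0,0,2,0,0,0,0],[0,0,8,0,0,0,0],[0,0,20,0,0,0,0],[0,0,36,0,0,0,0],[0,0,54,0,0,0,0]]'
```

```text
time_s: 37.47
position: [0.4368, -0.3457, 0.0309]
tcp_rot: [0.997, 0.08, 0.001, 0.001]
contact_force: [0.7, -0.0, 1.2]
opening: 0.0747
time_s: 38.3
position: [0.4358, -0.3446, 0.0846]
tcp_rot: [0.997, 0.08, -0.0, -0.001]
contact_force: [0.9, -0.2, -0.9]
opening: 0.0555
```

Gripped (55.5 mm). Lift clear of the bare cup and the caddy, then carry to the narrower cell at (604.7, −141.4).

```bash
python3 -m handwheel '[[0,0,18,0,0,0,0],[0,0,38,0,0,0,0],[3,3,54,0,0,0,0],[10,11,65,0,0,0,0],[20,23,70,0,0,0,0],[33,39,70,0,0,0,0],[48,58,70,0,0,0,0],[64,77,70,0,0,0,0],[80,96,70,0,0,0,0],[96,115,70,0,0,0,0]]'
python3 -m handwheel '[[16,19,0,0,0,0,0],[32,39,0,0,0,0,0],[47,57,0,0,0,0,0],[59,72,0,0,0,0,0],[67,82,0,0,0,0,0],[71.5,87,0,0,0,0,0],[72.5,88.5,0,0,0,0,0],[72.5,88.5,0,0,0,0,0],[72.5,88.5,0,0,0,0,0],[72.5,88.5,0,0,0,0,0]]'
python3 -m handwheel '[[0,0,-5,0,0,0,0],[0,0,-15,0,0,0,0],[0,0,-28,0,0,0,0],[0,0,-42,0,0,0,0],[0,0,-56,0,0,0,0],[0,0,-69,0,0,0,0],[0,0,-80,0,0,0,0],[0,0,-88,0,0,0,0],[0,0,-92,0,0,0,0],[0,0,-93,0,0,0,0]]'
python3 - <<'E'
from look import *
c=save('wrist','w11');print(c['s']['position'],c['s']['contact_force'])
E
```

```text
time_s: 39.13
position: [0.533, -0.2283, 0.1544]
tcp_rot: [0.997, 0.08, 0.0, -0.0]
contact_force: [0.4, -0.4, -0.5]
opening: 0.0552
time_s: 39.97
position: [0.6041, -0.1424, 0.1539]
tcp_rot: [0.997, 0.08, -0.0, 0.0]
contact_force: [0.2, -0.1, -1.1]
opening: 0.0555
time_s: 40.8
position: [0.6041, -0.1413, 0.0597]
tcp_rot: [0.997, 0.08, -0.001, -0.0]
contact_force: [0.6, 0.0, -1.0]
opening: 0.0552
[ 0.60413415 -0.14130899  0.05968011] [ 0.6275601   0.04113598 -0.98667287]
```

View pics/w11.png

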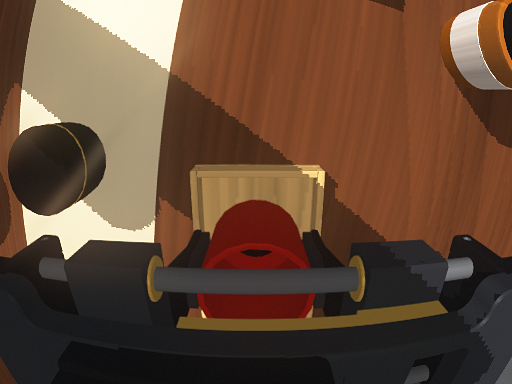

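The tea cup at (257,275) is centred over the narrower cell (columns 192–322). Lower it.

```bash
python3 -m handwheel '[[0,0,-3,0,0,0,0],[0,0,-7,0,0,0,0],[0,0,-11,0,0,0,0],[0,0,-15,0,0,0,0],[0,0,-18,0,0,0,0],[0,0,-20,0,0,0,0],[0,0,-21.5,0,0,0,0],[0,0,-22.5,0,0,0,0],[0,0,-23,0,0,0,0],[0,0,-23,0,0,0,0]]'
python3 -m handwheel '[[0,0,-0.2,0,0,0,0],[0,0,-0.4,0,0,0,0],[0,0,-0.6,0,0,0,0],[0,0,-0.8,0,0,0,0],[0,0,-1,0,0,0,0],[0,0,-1.2,0,0,0,0],[0,0,-1.2,0,0,0,0],[0,0,-1.2,0,0,0,0],[0,0,-1.2,0,0,0,0],[0,0,-1.2,0,0,0,0]]'
```

```text
time_s: 41.68
position: [0.6047, -0.1416, 0.0379]
tcp_rot: [0.997, 0.08, 0.0, 0.0]
contact_force: [-0.2, 0.1, -1.1]
opening: 0.0556
time_s: 42.52
position: [0.6047, -0.1415, 0.0367]
tcp_rot: [0.997, 0.08, -0.0, -0.0]
contact_force: [-0.1, 0.2, 0.3]
opening: 0.0557
```

```bash
python3 -m handwheel '[[0,0,-0.2,0,0,0,0],[0,0,-0.4,0,0,0,0],[0,0,-0.6,0,0,0,0],[0,0,-0.8,0,0,0,0],[0,0,-1,0,0,0,0],[0,0,-1.1,0,0,0,0],[0,0,-1.1,0,0,0,0],[0,0,-1.1,0,0,0,0],[0,0,-1.1,0,0,0,0],[0,0,-1.1,0,0,0,0]]'
```

```text
time_s: 43.35
position: [0.6047, -0.1415, 0.0357]
tcp_rot: [0.997, 0.08, 0.0, -0.0]
contact_force: [0.4, -0.2, -0.7]
opening: 0.0554
```

```bash
python3 -m handwheel '[[0,0,-0.1,0,0,0,0],[0,0,-0.2,0,0,0,0],[0,0,-0.3,0,0,0,0],[0,0,-0.4,0,0,0,0],[0,0,-0.5,0,0,0,0],[0,0,-0.6,0,0,0,0],[0,0,-0.7,0,0,0,0],[0,0,-0.8,0,0,0,0],[0,0,-0.8,0,0,0,0],[0,0,-0.8,0,0,0,0]]'
```

```text
time_s: 44.18
position: [0.6048, -0.1416, 0.0355]
tcp_rot: [0.997, 0.08, 0.0, 0.0]
contact_force: [-2.4, 1.0, 4.8]
opening: 0.0552
```

Contact. Release and rise clear, then pull back for a final check of everything.

```bash
python3 -m handwheel '[[0,0,0.4,0,0,0,0.8],[0,0,0.4,0,0,0,0.95],[0,0,0.4,0,0,0,0.95],[0,0,0.4,0,0,0,0.95],[0,0,0.4,0,0,0,0.95],[0,0,0.4,0,0,0,0.95],[0,0,8,0,0,0,0.95],[0,0,28,0,0,0,0.95],[0,0,58,0,0,0,0.95],[0,0,92,0,0,0,0.95]]'
python3 -m handwheel '[[0,0,30,0,0,0,0.95],[0,0,60,0,0,0,0.95],[0,0,90,0,0,0,0.95],[-20,20,110,0,0,0,0.95],[-45,45,120,0,0,0,0.95],[-70,65,120,0,0,0,0.95],[-95,80,120,0,0,0,0.95],[-120,90,120,0,0,0,0.95],[-130,90,120,0,0,0,0.95],[-130,90,120,0,0,0,0.95]]'
python3 -m handwheel '[[0,0,0,0,0,0,0.95],[0,0,0,0,0,0,0.95],[0,0,0,0,0,0,0.95],[0,0,0,0,0,0,0.95],[0,0,0,0,0,0,0.95],[0,0,0,0,0,0,0.95],[0,0,0,0,0,0,0.95],[0,0,0,0,0,0,0.95],[0,0,0,0,0,0,0.95],[0,0,0,0,0,0,0.95]]'
python3 - <<'E'
from look import *
T=save('top','top12');S=save('scene','s12')
T0=np.load('pics/top0.npy',allow_pickle=True).item();S0=np.load('pics/scene0.npy',allow_pickle=True).item()
for n,c in(('top',T),('scene',S)):
  P=cloud(c).reshape(-1,3); P0=cloud(T0 if n=='top' else S0).reshape(-1,3)
  def f(P,x,y,h):
    t=P[(np.hypot(P[:,0]-x,P[:,1]-y)<.045)&(P[:,2]>h-.008)&(P[:,2]<h+.008)]
    if len(t)<8: return 'none'
    (cx,cy),r=cv2.minEnclosingCircle((t[:,:2]*1000).astype(np.float32));return np.round([cx,cy,r,np.percentile(t[:,2],90)*1000],1)
  for nm,x,y,h in(('flask',.6355,.1742,.133),('cb',.6397,.2531,.057),('cr',.6313,.0953,.057),('caddy',.6183,-.2263,.071),('tea',.6047,-.1414,.085)):
    print(n,nm,f(P,x,y,h))
  for nm,x,y,h in(('black caddy',.449,-.115,.066),('bare',.453,-.243,.08),('jar',.764,.035,.091)): print(n,nm,f(P,x,y,h),f(P0,x,y,h))
cv2.imwrite('pics/fin.png',cv2.resize(S['frame'][60:330,120:430,::-1],None,fx=2.2,fy=2.2,interpolation=2))
E
```

```text
time_s: 45.02
position: [0.6032, -0.141, 0.1263]
tcp_rot: [0.997, 0.08, -0.002, -0.001]
contact_force: [0.1, -0.9, 0.3]
opening: 0.0829
time_s: 45.85
position: [0.4731, -0.0508, 0.2477]
tcp_rot: [0.997, 0.081, 0.0, 0.0]
contact_force: [1.0, -0.3, 1.0]
opening: 0.0827
time_s: 46.68
position: [0.4747, -0.0515, 0.2468]
tcp_rot: [0.997, 0.08, -0.0, -0.0]
contact_force: [-0.2, 0.8, -1.2]
opening: 0.0827
top flask [636.4 175.6  18.  135.5]
top cb [639.8 254.1  23.2  59. ]
top cr [630.9  95.5  23.   59.7]
top caddy [ 618.  -225.1   31.9   71.7]
top tea [ 604.9 -141.5   27.8   87.7]
top black caddy [ 428.4 -122.5    7.7   67.2] [ 449.9 -115.    31.7   66.8]
top bare [ 453.5 -242.9   28.    81.9] [ 453.7 -242.3   27.8   82.9]
top jar [764.1  35.5  30.   93.5] [764.4  35.3  30.1  93.4]
scene flask [635.  174.6  18.4 135.5]
scene cb [638.9 252.9  22.9  59.2]
scene cr [630.2  94.6  23.4  59. ]
scene caddy [ 617.5 -224.6   31.7   71.9]
scene tea [ 603.2 -142.    28.8   86.8]
scene black caddy [ 449.6 -115.    31.7   66.7] [ 448.9 -115.    31.5   67. ]
scene bare [ 450.9 -242.1   30.    82.2] [ 451.6 -244.5   30.1   81.5]
scene jar [763.8  34.9  30.1  93.4] [763.5  34.4  30.1  93.4]
```

View pics/fin.png

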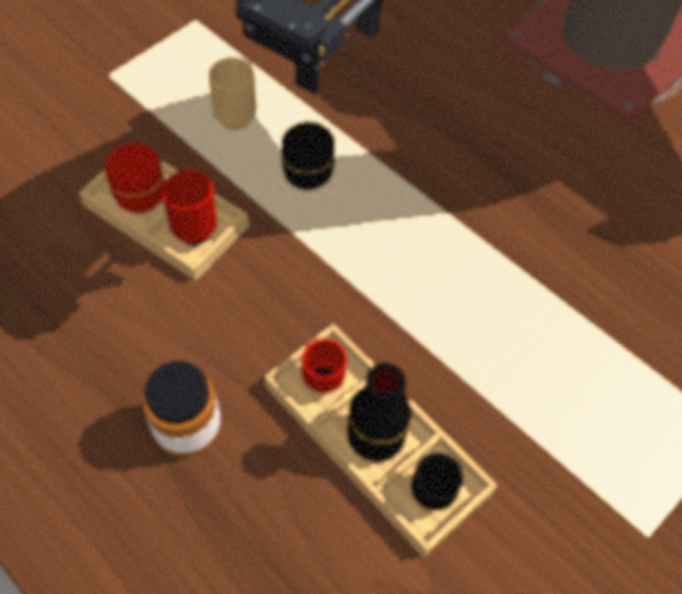

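The picture shows all five pieces upright in their cells. The caddy is at (135,175), tea cup (190,205), red cup (325,365), flask (378,412) and black cup (437,480). The bare cup, black caddy and jar are where they started.

```bash
python3 -c "
from rig import sign_off;print(sign_off())"
```

```text
the job is handed in; nothing more can be done
None
```

Both gift sets are packed and the job is handed in, with about 47 s on the clock. I placed the black sake cup, red sake cup, flask, red caddy and tall red tea cup in that order. Each was lowered until I felt 5–6 N from the cell floor before release.

**Placed pieces:** In the last depth images from both cameras, all five stand upright within about 2 mm of their cell centres. Their heights match standing on the box floors, allowing for 1–3 mm of depth noise.

**Pieces left alone:** The black caddy, bare-wood cup and jar are where they started, to within the camera noise. Two readings stood out:
- The top camera's view of the black caddy was blocked by the arm, so its last position comes from the scene camera alone, where it shifted by less than 1 mm.
- The scene camera put the bare-wood cup about 2 mm from its first reading, while the top camera showed under 1 mm. I put this down to noise.

The flask gripped at 33 mm, between its 26 mm neck and 36 mm lip. It hung straight and was set down without slipping.

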